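# Clamp a small wooden plane with a sunken knob

### The arm

A 6-joint arm with a two-finger parallel gripper is mounted at the origin on the work surface. World frame = base frame: x ahead of the robot, y to its left, z up, the work surface at z = 0. Lengths are in mm, angles in rad, forces in N, time in s.
With the tool pointing down it reaches from about 350 to 975 mm from the base axis. Payload 7.1 kg.
Tool frame: the origin (TCP) lies midway between the tips of the shut fingers; the grasp point (between the pads) lies 19 mm behind it (ctrl.grip_point_offset is the distance from the TCP to the grasp point, in mm); z points along the fingers, y is the line along which they close (so a half turn about z gives the same grasp; the last joint's range is limited). The gripper opens to 88 mm and grips with 3 to 60 N. Pads are 20 mm wide; open, the fingers measure 115 mm over their backs; the gripper's body (75 mm by 178 mm) begins 61 mm behind the grasp point.
Start: joints at [1.136, 0.423, 1.63, -0, 1.089, -0.019], TCP at [252.419, 571.742, 202.075] pointing down, gripper open.
Joint ranges: [-3, 3], [-0.9, 2.11], [0.09, 2.58], [-1.31, 4.45], [0.11, 2.69], [-2.54, 2.54]. Speed limits (rad/s): [2.39, 2.39, 3.01, 3.14, 3.14, 3.14].

### API

Orientations are given as a rotation vector (axis times angle).
In Python, from workcell import get_obs, optics, close_job, spotter, ctrl gives the robot as it stands. The module is installed in compiled form; this text tells all that it offers.
- The arm moves only by the tool move_arm, never from a script. Its argument "rows" is a list of rows, each a list of 5 numbers: the shift along the tool's x, y, z in cm, then the turn about the tool's z in degrees, then the opening in per cent of the stroke, from 0 (shut) to 100 (fully open). A call has 1 to 10 rows; each row shifts and turns the commanded pose from where the row before left it, along the tool's axes as they then stand; what a row does not reach is not made up. A row lasts 1/8 s, in which the tool goes at most 62.5 mm and 10.7 degrees, less where a joint would pass 70% of its speed; a pose out of reach is approached as far as the arm can. A call with a gripper value outside its range is refused whole. The fingers move at their own pace and stop on an object; the grip force is fixed at half the most. Time passes only in rows, so rows that do not move let the fingers close. It gives the time, the measured TCP pose, the force, the opening and the grip force at its end, in the units of the state.
- get_obs(): the state, without advancing time (a new reading comes with each control period).
- optics.get_image(name): name is "scene" or "top"; returns the picture (480x640x3 uint8, blue, green, red); there is no depth.
- optics.calibration(name): a dict with "camera_matrix" (3x3 intrinsics, pixels), "xyz" and "orientation" of the camera in the world. Camera axes: x right, y down, z forward; pixel columns grow to the right and rows downward; lengths in mm; the calibration is good to about 2 mm. A picture is of the moment at which its call begins. calibration takes no time and is no camera call.
- close_job(): hands the job in; it is judged then, once.
Trained networks look in the newest picture that a camera, given by its name, has taken for a name from the list of things; names that differ only in an ending like _2 or _b are one class to them, and where a whole thing is asked for, a point or a joint stands for the part that bears it (a point fixed in the world has none). Each returns a list of dicts, best first, with "conf" (0 to 1); they miss things now and then, are a little off and sometimes report something else, mostly with a low value. They report only what shows in the picture. A call takes as long as a camera call. They do not tell look-alikes from the thing itself.
- spotter.find_in(camera, label): "point" ([column, row] in pixels, amid what is visible of it).
- spotter.regions_of(camera, label): "region" (480x640 bool, what is visible of it) and "point" ([column, row] in pixels, amid what is visible of it).
The state is a dict: "t": time; "qpos": joint angles; "qvel": joint speeds; "joint_torque": joint torques, N m; "ee_pos": TCP position; "orientation": TCP orientation; "ft_force": force on the tool from outside, world axes, zero at the start; "moment": the same for the moment, N m; "width": finger opening in mm; "grasp_force": force on a finger pad.
Only numpy, scipy, OpenCV 4.12 (cv2) and the standard library are available. Lean on these libraries where they do the work, as an engineer would, in place of code of your own. Each camera call takes 0.05 s, during which the arm holds its last target. There are 200 camera calls.

### The job

Pick up the short wooden hand plane and set it down, not dropped, sole down on the bed of the clamping block, crosswise between the fixed steel stop and the sprung jaw pad, and let go of it. Then turn the knob sunk in the block's round well clockwise until the pad holds the plane snugly against the stop, about 14 N by feel and never over 24 N (it bruises), and let go. Do not lean on the well's walls or floor (under 20 N) and leave the other things on the bench alone.

Things in the scene. Friction and masses are not known exactly. Their poses are not given: they have to be found in the camera images.
- plane: The short wooden hand plane to clamp, loose, about 160 g: pale block 34 (x) by 90 (y) by 45 mm high, origin at the centre of its sole (underside), z up. A slanting dark iron stands up to 20 mm out of its top. Grip it across the 34 mm width by its upper 19 mm only, so that the fingers stay above the clamp's jaws. Either way round will do.
- clamp: Low wooden clamping block, fixed, 245 (x) by 110 (y) mm, origin on the bench, z up. From x = -125 to 20 mm a bed 12 mm high; from x = 20 to 120 mm a 38 mm high block with the well. Along +x on the bed: fixed steel stop, 14 mm thick, 80 mm long, 16 mm high, its inner face anywhere from x = -99 to -91 mm (re-set by an unknown amount); free bed; pad; steel jaw.
- bed (a point): Where the plane goes: point on the bed's top face at x = -70 mm, y = 0 in the clamp's frame; axes as the clamp's. A plane set here with its x axis along the clamp's x (either way) has at least 4 mm to the stop and to the pad at the start, and the pad cannot press it on the stop before knob angle 1.5.
- pad: Dark wooden pad on the moving jaw, 6 mm thick, 70 mm long in y, 16 mm above the bed; origin at the foot of its face that meets the plane. At knob angle 0 its face is at x = -45 mm in the clamp's frame; it moves towards -x by 8 mm for each radian of the knob. It is sprung against the jaw: 10 N per mm of give, at most 6 mm.
- well: The 100 by 110 by 38 mm wooden block with the round well, fixed, origin on the bench under the well's centre (clamp x = 70 mm, y = 0). The well is 78 mm across and 30 mm deep: its floor is 8 mm above the bench.
- knob_top (a point): Centre of the knob's top face, on its upright axis at the well's centre, 32 mm above the bench (6 mm below the well's rim). The knob is a round knurled steel knob, 26 mm across; its grip reaches from 10 to 32 mm above the bench. About 25 mm is free all round it, so open the fingers to about 40 mm only before going down.
- knob (a joint): Knob angle, rad, 0 to 3.6, growing clockwise from above (closes the jaw); starts at 0 to 0.5. Its friction of 0.20 N m keeps it where it is left; each newton of pad on plane adds 0.008 N m, so go by the rise of the moment over its level in free turning (0.11 N m at 14 N). The plane slides on the bed (1 to 2 N) to the stop and is held at an angle between 1.5 and 2.8: grip anew on the way.
- long_plane: Bystander: longer, lower wooden plane, 46 (x) by 150 (y) by 30 mm, origin at the centre of its underside. Leave it.
- hammer: Bystander: small hammer lying on the bench along its x axis. Leave it.
- stone: Bystander: grey whetstone, 70 by 180 by 28 mm, lying on the bench, origin at the centre of its underside. Leave it.
Things that resemble listed ones, but are neither listed nor needed, are in the scene too. Leave any pink or red look-alike of the plane alone.

How it is judged:
By the outcome, as a careful person would: the job done as asked, in the order asked, and still so for the second after the job is handed in, with the robot touching nothing.
It also fails if it takes over 72 s, if anything falls off the work surface, if the arm or the gripper's body presses on something with over 40 N, if the wrist force passes 120 N, or if a joint passes its speed limit or range.

## Working session

There is one attempt and no reset: what is moved stays moved. The work goes in short steps, Python scripts to look and compute and a tool call to move; the robot and the scene stay as the last step left them, time stands still between calls to the robot, and variables do not carry over. Pictures are saved under pics/ and viewed, at most 10 in all, crops included, and the job is handed in when it is done.

Besides the shell and the picture viewer there is one more tool, called after "Call:" as name(argument=value, ...) on one line, values as JSON. move_arm: Moves the arm, as the interface text tells. Its arguments: {"type":"object","properties":{"rows":{"type":"array","items":{"type":"array","items":{"type":"number"}}}},"required":["rows"]}

```bash
mkdir -p pics; cat > h.py <<'E'
import numpy as np,cv2
from scipy.spatial.transform import Rotation as R
from workcell import get_obs, optics, close_job, spotter, ctrl
def rot(o):
    o=np.array(o,float); return o if o.shape==(3,3) else R.from_rotvec(o).as_matrix()
def ray(cam,px):
    c=optics.calibration(cam);K=np.array(c['camera_matrix']);d=rot(c['orientation'])@np.linalg.solve(K,[px[0],px[1],1]);return np.array(c['xyz'],float),d
def atz(cam,px,z):
    p,d=ray(cam,px);return p+d*(z-p[2])/d[2]
def proj(cam,P):
    c=optics.calibration(cam);q=np.array(c['camera_matrix'])@(rot(c['orientation']).T@(np.array(P,float)-np.array(c['xyz'])));return q[:2]/q[2]
E
python3 - <<'E'
from h import *
for c in ('top','scene'):
    cv2.imwrite(f'pics/{c}0.png',optics.get_image(c)); k=optics.calibration(c);print(c,k)
    for l in ('plane','clamp','pad','well','knob_top','long_plane','stone','hammer'):
        print(l,[(np.round(d['point']).tolist(),round(d['conf'],2)) for d in spotter.find_in(c,l)])
print(get_obs(),ctrl.grip_point_offset)
E
```

```text
top {'camera_matrix': array([[514.64848985,   0.        , 327.39475667],
       [  0.        , 514.64848985, 241.9758686 ],
       [  0.        ,   0.        ,   1.        ]]), 'xyz': array([ 346.60921354,   25.85406383, 1106.35666308]), 'orientation': array([-2.10241993,  2.11483028, -0.18863574])}
plane [([474.0, 150.0], 0.76), ([410.0, 181.0], 0.66), ([488.0, 203.0], 0.65)]
clamp [([316.0, 269.0], 0.67)]
pad [([482.0, 300.0], 0.7), ([320.0, 246.0], 0.63)]
well [([306.0, 291.0], 0.75)]
knob_top [([304.0, 293.0], 0.63)]
long_plane [([484.0, 301.0], 0.89)]
stone [([185.0, 226.0], 0.85)]
hammer []
scene {'camera_matrix': array([[448.08512723,   0.        , 321.50944798],
       [  0.        , 448.08512723, 240.22205727],
       [  0.        ,   0.        ,   1.        ]]), 'xyz': array([1116.91154981,  307.59503129,  659.85081917]), 'orientation': array([-1.39778824, -2.15589319,  0.9212933 ])}
plane [([158.0, 233.0], 0.91), ([120.0, 276.0], 0.86), ([202.0, 276.0], 0.7), ([218.0, 185.0], 0.23)]
clamp [([346.0, 245.0], 0.72)]
pad [([327.0, 256.0], 0.56)]
well []
knob_top [([362.0, 226.0], 0.55)]
long_plane [([220.0, 184.0], 0.64)]
stone [([478.0, 330.0], 0.71)]
hammer [([509.0, 262.0], 0.6), ([480.0, 328.0], 0.38)]
{'t': 0.9, 'qpos': array([ 1.13598009e+00,  4.23072085e-01,  1.62987545e+00,  2.53427271e-05,
        1.08859220e+00, -1.90262210e-02]), 'qvel': array([5.05520542e-04, 7.95540439e-04, 6.12254677e-04, 3.99512008e-04,
       2.36652752e-03, 8.32877554e-05]), 'joint_torque': array([-4.87570178e-04, -5.44555950e+01, -2.74052113e+01,  6.43172418e-02,
        1.68523856e-02, -2.95355983e-05]), 'ee_pos': array([252.43215796, 571.75952395, 202.1021714 ]), 'orientation': array([-6.48442897e-01, -3.07393291e+00, -8.89403523e-05]), 'ft_force': array([-0.46555968,  0.15045533,  0.08315866]), 'moment': array([ 0.02431809,  0.02567132, -0.00744089]), 'grasp_force': 0.0, 'width': 87.83797610677988} 18.700000000000003
```

View pics/top0.png

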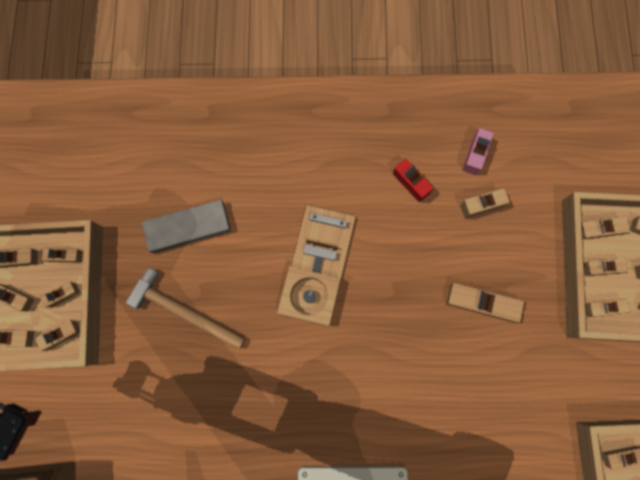

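View pics/scene0.png

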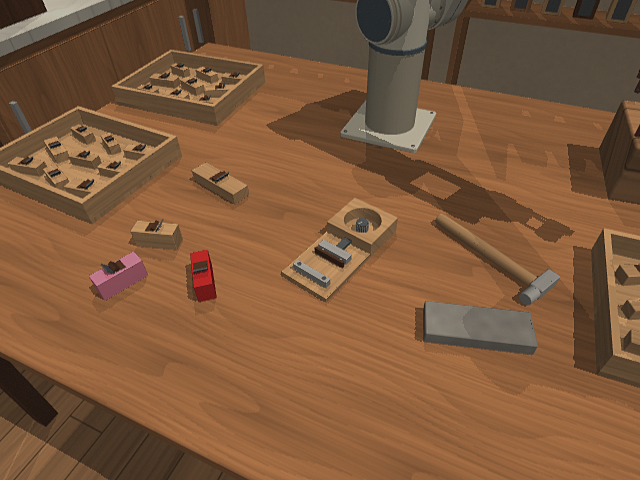

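The pale plane is at top (486,203) and scene (155,233). The pink and red look-alikes are at top (479,150) and (412,180). The clamp runs from stop (328,219) to knob (311,296) in the top picture. Next I fit poses to the silhouettes.

```bash
cat >> h.py <<'E'
from scipy.optimize import minimize
def box(x0,x1,y0,y1,z0,z1): return np.array([[x,y,z] for x in(x0,x1) for y in(y0,y1) for z in(z0,z1)],float)
def render(cam,parts,p,S=4):
    m=np.zeros((480*S,640*S),np.uint8);Rz=R.from_euler('z',p[2]).as_matrix()
    for b in parts:
        q=np.array([proj(cam,Rz@v+[p[0],p[1],p[3] if len(p)>3 else 0]) for v in b])
        cv2.fillConvexPoly(m,cv2.convexHull(np.round((q+.5)*S*16).astype(np.int32)),255,shift=4)
    return cv2.resize(m,(640,480),interpolation=cv2.INTER_AREA)/255.
def fit(masks,parts,p0):
    f=lambda p:sum(1-np.minimum(r,m).sum()/np.maximum(r,m).sum() for c,m in masks.items() for r in [render(c,parts,p)])
    return minimize(f,p0,method='Nelder-Mead',options=dict(initial_simplex=np.array([p0]*4)+np.vstack([np.zeros(3),np.diag([15,15,.2])]),xatol=.05,fatol=1e-4))
def region(cam,label,px,tol=25):
    for d in spotter.regions_of(cam,label):
        if np.hypot(*(np.array(d['point'])-px))<tol: return d['region'].astype(float)
PL=[box(-17,17,-45,45,0,45)]
CL=[box(-125,20,-55,55,0,12),box(20,120,-55,55,0,38)]
E
python3 - <<'E'
from h import *
from itertools import product
for c in('top','scene'): optics.get_image(c)
def run(name,lab,parts,pxs,z,yaws):
    M={c:region(c,lab,px) for c,px in pxs.items()}
    print(name,{c:None if m is None else m.sum() for c,m in M.items()})
    M={c:m for c,m in M.items() if m is not None}
    for ms in [M]+[{c:m} for c,m in M.items()]:
        c=list(ms)[0];g=atz(c,pxs[c],z)
        b=min((fit(ms,parts,np.array([g[0],g[1],y])) for y in yaws),key=lambda r:r.fun)
        print(list(ms),b.x.round(3),round(b.fun,3))
run('plane','plane',PL,{'top':(487,203),'scene':(157,234)},22,[.2,-.3,1.2])
run('clamp','clamp',CL,{'top':(316,267),'scene':(346,245)},15,[3.0,-3.0])
for px in [(311,296)]: print('knob approx',atz('top',px,32))
print('knob scene',atz('scene',(362,225),32))
for r in('knob_top','pad','well'):
  for c in('top','scene'): print(r,c,[(d['point'],atz(c,d['point'],32 if r!='pad' else 28).round(1)) for d in spotter.regions_of(c,r)])
im=optics.get_image('top'); cv2.imwrite('pics/cl.png',cv2.resize(im[195:335,260:380],None,fx=4,fy=4,interpolation=cv2.INTER_CUBIC))
E
```

```text
plane {'top': np.float64(865.0), 'scene': np.float64(1196.0)}Traceback (most recent call last):
  File "<stdin>", line 12, in <module>
  File "<stdin>", line 10, in run
  File "<stdin>", line 10, in <genexpr>
  File "h.py", line 22, in fit
    return minimize(f,p0,method='Nelder-Mead',options=dict(initial_simplex=np.array([p0]*4)+np.vstack([np.zeros(3),np.diag([15,15,.2])]),xatol=.05,fatol=1e-4))
    res = _minimize_neldermead(fun, x0, args, callback, bounds=bounds,
                               **options)
    fxr = func(xr)
    fx = function(np.copy(x), *(wrapper_args + args))
  File "h.py", line 21, in <lambda>
    f=lambda p:sum(1-np.minimum(r,m).sum()/np.maximum(r,m).sum() for c,m in masks.items() for r in [render(c,parts,p)])
               ~~~^^^^^^^^^^^^^^^^^^^^^^^^^^^^^^^^^^^^^^^^^^^^^^^^^^^^^^^^^^^^^^^^^^^^^^^^^^^^^^^^^^^^^^^^^^^^^^^^^^^^^
  File "h.py", line 21, in <genexpr>
    f=lambda p:sum(1-np.minimum(r,m).sum()/np.maximum(r,m).sum() for c,m in masks.items() for r in [render(c,parts,p)])
                                                                                                    ~~~~~~^^^^^^^^^^^
  File "h.py", line 17, in render
    q=np.array([proj(cam,Rz@v+[p[0],p[1],p[3] if len(p)>3 else 0]) for v in b])
                ~~~~^^^^^^^^^^^^^^^^^^^^^^^^^^^^^^^^^^^^^^^^^^^^^^
  File "h.py", line 11, in proj
    c=optics.calibration(cam);q=np.array(c['camera_matrix'])@(rot(c['orientation']).T@(np.array(P,float)-np.array(c['xyz'])));return q[:2]/q[2]
ValueError: time passes only in moves, steps and waits
```

```bash
cat >> h.py <<'E'
_C={c:optics.calibration(c) for c in('top','scene')}
class _O:
    calibration=staticmethod(lambda c:_C[c]); get_image=staticmethod(optics.get_image)
optics=_O
E
cat > m.py <<'E'
from h import *
for c in('top','scene'): optics.get_image(c)
def run(name,lab,parts,pxs,z,yaws):
    M={c:region(c,lab,px) for c,px in pxs.items()}
    print(name,{c:None if m is None else m.sum() for c,m in M.items()})
    M={c:m for c,m in M.items() if m is not None}
    for ms in [M]+[{c:m} for c,m in M.items()]:
        c=list(ms)[0];g=atz(c,pxs[c],z)
        b=min((fit(ms,parts,np.array([g[0],g[1],y])) for y in yaws),key=lambda r:r.fun)
        print(list(ms),b.x.round(3),round(b.fun,3))
if __name__=='__main__':
    run('plane','plane',PL,{'top':(487,203),'scene':(157,234)},22,[.2,-.3,1.2])
    run('clamp','clamp',CL,{'top':(316,267),'scene':(346,245)},15,[3.0,-3.0])
    for r in('knob_top','pad','well'):
      for c in('top','scene'): print(r,c,[(d['point'],d['region'].sum(),atz(c,d['point'],32 if r!='pad' else 28).round(1)) for d in spotter.regions_of(c,r)])
    im=optics.get_image('top'); cv2.imwrite('pics/cl.png',cv2.resize(im[195:335,260:380],None,fx=4,fy=4,interpolation=cv2.INTER_CUBIC))
    o=get_obs();print(o['t'],R.from_rotvec(o['orientation']).as_matrix().round(3))
E
python3 m.py
```

```text
plane {'top': np.float64(854.0), 'scene': np.float64(1208.0)}
['top', 'scene'] [ 6.48048e+02 -2.93254e+02  2.97000e-01] 0.134
['top'] [ 6.47905e+02 -2.93248e+02  2.94000e-01] 0.068
['scene'] [ 6.48567e+02 -2.92646e+02  2.45000e-01] 0.061
clamp {'top': np.float64(5651.0), 'scene': np.float64(5441.0)}
['top', 'scene'] [517.131  69.46   -3.384] 0.15
['top'] [516.813  69.397  -3.382] 0.063
['scene'] [517.49   69.47    2.895] 0.087
knob_top top [([303.5, 294.6], np.int64(121), array([450.3,  96.8,  32. ]))]
knob_top scene [([361.8, 225.8], np.int64(152), array([462.1,  91.4,  32. ]))]
pad top [([314.1, 292.3], np.int64(2452), array([455.4,  74.8,  28. ])), ([323.0, 244.5], np.int64(125), array([557.4,  55.9,  28. ]))]
pad scene [([329.1, 258.9], np.int64(245), array([572. ,  65.7,  28. ]))]
well top [([314.4, 295.6], np.int64(2415), array([448.1,  74. ,  32. ])), ([186.3, 224.8], np.int64(2847), array([602.2, 350.5,  32. ]))]
well scene [([367.5, 228.6], np.int64(2103), array([465.4, 105.1,  32. ]))]
1.75 [[-0.915  0.404  0.   ]
 [ 0.404  0.915  0.   ]
 [-0.     0.    -1.   ]]
```

View pics/cl.png

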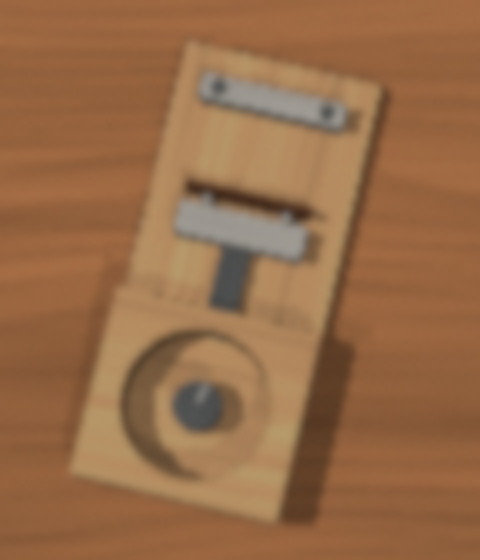

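The crop shows the stop at crop (275,100), pad edge (245,190) and knob (198,406), which match the fitted clamp frame. The planner below works out the tool-frame shifts.

```bash
cat >> h.py <<'E'
CO=np.array([517.1,69.5]);CY=2.899
def cl(x,y=0): return CO+R.from_euler('z',CY).as_matrix()[:2,:2]@[x,y]
def plan(x,y,z,yaw):
    o=get_obs();M=R.from_rotvec(o['orientation']).as_matrix();a=np.arctan2(M[1,1],M[0,1])
    turn=(a-yaw+np.pi/2)%np.pi-np.pi/2
    N=M@R.from_euler('z',turn).as_matrix()
    print('t',round(o['t'],2),'yaw',a.round(3),'turn',np.degrees(turn).round(2),'shift cm',(N.T@(np.array([x,y,z])-o['ee_pos'])/10).round(3),'tilt',M[:,2].round(4),'q',np.round(o['qpos'],2),'w',round(o['width'],1))
E
python3 -c "
from h import *
plan(648,-293,120,.285);print(cl(70),cl(-70))
for r in (0,): print('pink',atz('top',(475,173),45),'knob',atz('top',(309.5,296.5),32))"
```

```text
t 1.75 yaw 1.155 turn 49.85 shift cm [-94.111  13.648   8.207] tilt [ 0.  0. -1.] q [ 1.14  0.42  1.63 -0.    1.09 -0.02] w 87.9
[449.14970987  86.31541173] [585.05029013  52.68458827]
pink [ 708.10816031 -271.63318229   45.        ] knob [446.31419016  84.25150867  32.        ]
```

Call:
move_arm(rows=[[0,0,0,10,68],[0,0,0,10,68],[0,0,0,10,68],[0,0,0,10,68],[0,0,0,9.8,68],[-5.9,0.85,0,0,68],[-5.9,0.85,0,0,68],[-5.9,0.85,0,0,68],[-5.9,0.85,0,0,68],[-5.9,0.85,0,0,68]])

```text
t: 3.0
ee_pos: [377.0, 299.1, 202.4]
orientation: [1.882, 2.515, 0.001]
ft_force: [0.5, -0.2, -0.1]
width: 59.4
grasp_force: 0.0
```

Call:
move_arm(rows=[[-5.9,0.85,0,0,68],[-5.9,0.85,0,0,68],[-5.9,0.85,0,0,68],[-5.9,0.85,0,0,68],[-5.9,0.85,0,0,68],[-5.9,0.85,0,0,68],[-5.9,0.85,0,0,68],[-5.9,0.85,0,0,68],[-5.8,0.85,2,0,68],[-5,0.85,3,0,68]])

```text
t: 4.25
ee_pos: [623.0, -234.4, 152.6]
orientation: [1.882, 2.512, 0.001]
ft_force: [0.7, 0.8, 0.1]
width: 59.7
grasp_force: 0.0
```

```bash
python3 -c "
from h import *
plan(648,-293,110,.285)
im=optics.get_image('top'); cv2.imwrite('pics/g.png',cv2.resize(im[120:260,420:560],None,fx=4,fy=4,interpolation=cv2.INTER_CUBIC))"
```

```text
t 4.25 yaw 0.285 turn 0.0 shift cm [-6.314  0.738  4.275] tilt [ 0.0029 -0.0011 -1.    ] q [-0.38  0.53  1.57  0.    1.03 -0.66] w 59.7
```

Call:
move_arm(rows=[[-3.2,0.4,2,0,68],[-3.1,0.3,2.2,0,68],[0,0,0,0,68],[0,0,0,0,68]])

```text
t: 4.8
ee_pos: [645.7, -289.6, 110.3]
orientation: [-1.882, -2.515, -0.0]
ft_force: [-0.8, 0.4, 0.5]
width: 60.1
grasp_force: 0.0
```

```bash
python3 -c "
from h import *
plan(648,-293,27.5,.285)
im=optics.get_image('scene'); cv2.imwrite('pics/g.png',cv2.resize(im[160:300,80:260],None,fx=4,fy=4,interpolation=cv2.INTER_CUBIC))"
```

```text
t 4.8 yaw 0.286 turn 0.04 shift cm [-0.396  0.129  8.28 ] tilt [-4.e-04  5.e-04 -1.e+00] q [-0.44  0.64  1.49  0.    1.01 -0.72] w 60.1
```

View pics/g.png

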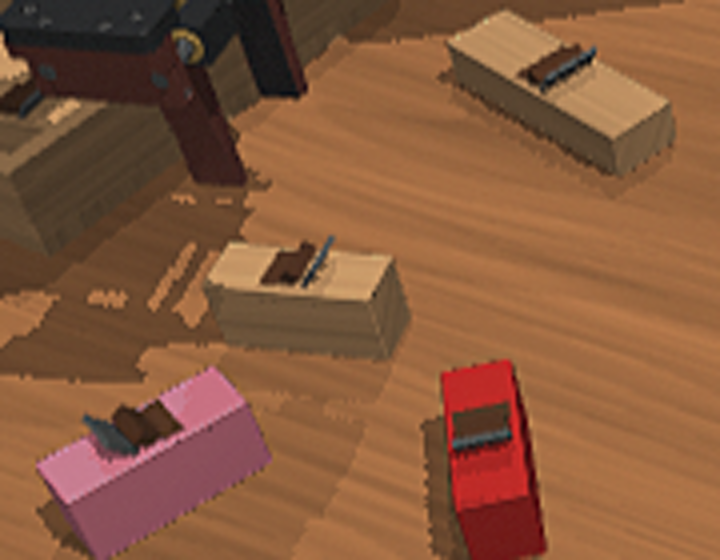

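The gripper hangs over the pale plane (crop (305,300)), with its fingers in line across the width and clear of the pink one. I'm going down.

Call:
move_arm(rows=[[-0.4,0.13,3,0,68],[0,0,3,0,68],[0,0,1.5,0,68],[0,0,0.75,0,68],[0,0,0,0,68],[0,0,0,0,68]])

```text
t: 5.6
ee_pos: [649.1, -294.0, 28.8]
orientation: [1.881, 2.514, 0.001]
ft_force: [-0.5, -0.2, 0.4]
width: 59.9
grasp_force: 0.0
```

```bash
python3 -c "
from h import *
plan(648,-293,27.5,.285);print(get_obs()['ft_force'])"
```

```text
t 5.6 yaw 0.286 turn 0.05 shift cm [ 0.125 -0.075  0.126] tilt [ 1.6e-03 -7.0e-04 -1.0e+00] q [-0.44  0.75  1.5   0.    0.89 -0.73] w 59.9
[-0.52819067 -0.18017331  0.37816844]
```

Call:
move_arm(rows=[[0,-0.05,0.1,0,68],[0,0,0,0,0],[0,0,0,0,0],[0,0,0,0,0],[0,0,0,0,0],[0,0,0,0,0]])

```text
t: 6.35
ee_pos: [648.2, -294.3, 26.9]
orientation: [1.882, 2.514, -0.0]
ft_force: [0.8, -2.3, 1.4]
width: 13.3
grasp_force: 1.2
```

Call:
move_arm(rows=[[0,0,0,0,0],[0,0,-0.5,0,0],[0,0,-2,0,0],[0,0,-4,0,0],[0,0,-4,0,0],[0,0,-2.5,0,0],[0,0,0,0,0],[0,0,0,0,0]])

```text
t: 7.35
ee_pos: [647.2, -293.5, 156.0]
orientation: [-1.882, -2.514, 0.0]
ft_force: [1.0, 0.4, -0.3]
width: 0.3
grasp_force: 0.0
```

```bash
python3 - <<'E'
from h import *
o=get_obs();M=R.from_rotvec(o['orientation']).as_matrix()
plan(*cl(-70),100,CY)
for c in('top','scene'): optics.get_image(c)
e=o['ee_pos'];z=e[2]-28
masks={}
for c in('top','scene'):
    px=proj(c,[e[0],e[1],z+22]); m=region(c,'plane',px,20); print(c,px,None if m is None else m.sum())
    if m is not None: masks[c]=m
B=[b+[0,0,z] for b in PL]
for k,m in masks.items(): r=fit({k:m},B,np.array([e[0],e[1],.285]));print(k,r.x,r.fun)
print(e,o['grasp_force'],o['width'],o['ft_force'])
cv2.imwrite('pics/g2.png',cv2.resize(optics.get_image('scene')[100:300,60:280],None,fx=3,fy=3,interpolation=cv2.INTER_CUBIC))
E
```

```text
t 7.35 yaw 0.286 turn 30.28 shift cm [ 32.111 -14.347   5.627] tilt [-9.e-04  5.e-04 -1.e+00] q [-0.44  0.6   1.45  0.    1.09 -0.73] w 0.3
top [502.58835877 185.16361779] None
scene [138.18103236 185.33233871] None
[ 647.23869098 -293.51135043  156.04859051] 0.0 0.30324411788351063 [ 1.03189214  0.36904392 -0.26765503]
```

View pics/g2.png

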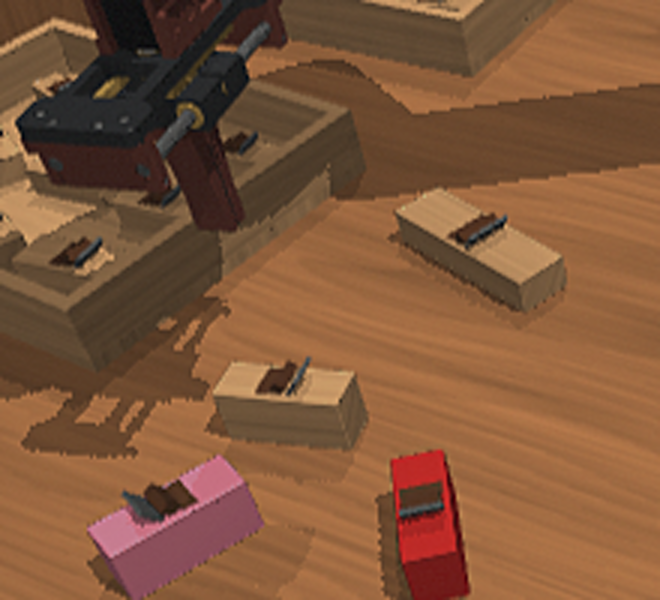

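The fingers shut on nothing and the plane hasn't moved (scene (155,233)). Next I check the camera projection against the gripper itself, and the plane's pose by triangulation.

```bash
python3 - <<'E'
from h import *
print('pre-descent tcp', proj('scene',[645.7,-289.6,110.3]),'seen ~ (142.5,195)')
print('now tcp',proj('scene',get_obs()['ee_pos']),proj('top',get_obs()['ee_pos']))
print('plane model', [proj('scene',[648,-293,z]).round(0) for z in(0,45)],[proj('top',[648,-293,z]).round(0) for z in(0,45)])
im=optics.get_image('top')
for p in [(648,-293,.285)]:
    for x,y in((-17,-45),(-17,45),(17,45),(17,-45)):
        v=R.from_euler('z',p[2]).as_matrix()@[x,y,45]+[p[0],p[1],0];q=proj('top',v);cv2.circle(im,tuple(np.round(q).astype(int)),1,(0,255,0),-1)
cv2.circle(im,tuple(np.round(proj('top',get_obs()['ee_pos'])).astype(int)),2,(255,255,0),-1)
a=cv2.resize(im[110:290,420:600],None,fx=3,fy=3,interpolation=cv2.INTER_NEAREST)
cv2.imwrite('pics/g3.png',a)
E
```

```text
pre-descent tcp [146.43968089 201.75743678] seen ~ (142.5,195)
now tcp [137.29960521 183.09301368] [503.49494004 184.32778185]
plane model [array([159., 242.]), array([154., 227.])] [array([481., 206.]), array([487., 200.])]
```

View pics/g3.png

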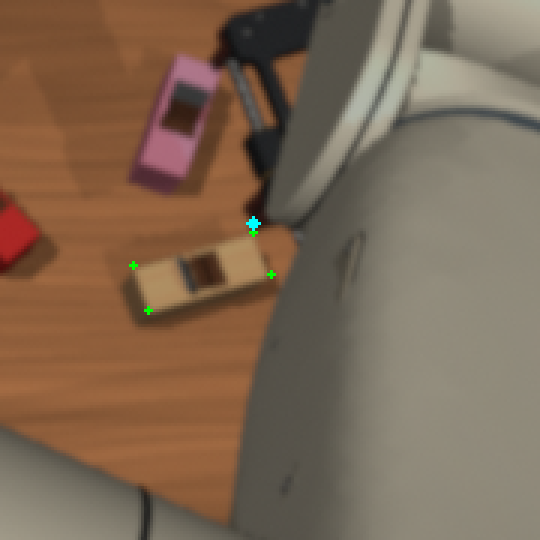

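```bash
python3 - <<'E'
from h import *
def tri(a,b):
    p,d=ray('scene',a);q,e=ray('top',b);d/=np.linalg.norm(d);e/=np.linalg.norm(e)
    s=np.linalg.lstsq(np.c_[d,-e],q-p,rcond=None)[0];A=p+d*s[0];B=q+e*s[1];return ((A+B)/2).round(1),np.linalg.norm(A-B).round(1)
print('base',proj('top',[0,0,0]),proj('scene',[0,0,0]))
print('tip',tri((132.5,176.7),(506,182)),'knob',tri((362,224),(309.5,296.5)))
print('stop/pad',tri((327,256),(320,246)),'plane',tri((156,234),(486.5,202.5)))
for c,lo,hi in(('scene',(100,130),(165,215)),('top',(470,110),(540,215))):
    a=cv2.imread(f'pics/{c}0.png').astype(int);b=optics.get_image(c).astype(int)
    m=(np.abs(a-b).sum(2)>60);red=m&(b[...,2]>b[...,0]+15)&(b[...,2]<110)&(b[...,1]<45)
    ys,xs=np.nonzero(red);k=(xs>=lo[0])&(xs<=hi[0])&(ys>=lo[1])&(ys<=hi[1])
    print(c,k.sum());
    for y in range(lo[1],hi[1],4):
        s=xs[k&(ys==y)]
        if len(s):print(y,s.min(),s.max(),len(s),end='; ')
print(get_obs()['t'])
E
```

```text
base [352.35608633 524.14072248] [388.83383668 125.14667393]
tip (array([ 648.5, -295.6,  169.7]), np.float64(4.0)) knob (array([446.9,  85.6,  22.4]), np.float64(1.8))
stop/pad (array([557.4,  59. ,  19. ]), np.float64(7.9)) plane (array([ 647.4, -297.1,   22.9]), np.float64(3.4))
scene 755
138 118 118 1; 142 126 131 2; 146 108 131 16; 150 100 134 29; 154 100 135 34; 158 100 136 32; 162 101 137 29; 166 122 139 18; 170 124 140 16; 174 125 138 14; top 143
110 516 516 1; 114 502 502 1; 118 495 495 1; 122 493 494 2; 126 493 520 5; 130 491 494 4; 134 506 506 1; 138 508 508 1; 146 511 511 1; 150 512 512 1; 154 504 504 1; 158 502 502 1; 162 503 503 1; 166 505 505 1; 170 508 508 1; 174 506 506 1; 178 502 506 5; 182 504 508 5; 7.75
```

Triangulated, the fingertips sit well above the reported TCP (about 15–25 mm), while the lateral position agrees. I'll check the height by feel: open, then go down astride the plane in small steps.

Call:
move_arm(rows=[[0,0,0,0,68],[0,0,0,0,68],[0,0,0,0,68],[0,0,0,0,68],[0,0,0,0,68],[0,0,0,0,68],[0,0,4,0,68],[0,0,4,0,68],[0,0,3,0,68],[0,0,0,0,68]])

```text
t: 9.0
ee_pos: [645.9, -293.0, 43.9]
orientation: [-1.879, -2.511, 0.002]
ft_force: [0.7, 0.2, -0.2]
width: 59.6
grasp_force: 0.0
```

Call:
move_arm(rows=[[0,0,1,0,68],[0,0,0.6,0,68],[0,0,0.4,0,68],[0,0,0.3,0,68],[0,0,0,0,68],[0,0,0,0,68]])

```text
t: 9.75
ee_pos: [648.0, -293.9, 23.8]
orientation: [1.882, 2.515, 0.0]
ft_force: [0.3, 0.5, 0.4]
width: 59.7
grasp_force: 0.0
```

```bash
python3 - <<'E'
from h import *
plan(648,-293,27.5,.285)
o=get_obs();print(o['ee_pos'],o['ft_force'])
im=optics.get_image('scene'); im[:]=im
for z in(0,):
    q=proj('scene',o['ee_pos']);cv2.circle(im,tuple(np.round(q).astype(int)),1,(0,255,0),-1)
cv2.imwrite('pics/g4.png',cv2.resize(im[150:270,90:250],None,fx=5,fy=5,interpolation=cv2.INTER_NEAREST))
E
```

```text
t 9.75 yaw 0.286 turn 0.05 shift cm [ 0.089  0.028 -0.369] tilt [ 3.e-04 -1.e-04 -1.e+00] q [-0.44  0.76  1.5   0.    0.88 -0.73] w 59.7
[ 647.98156286 -293.93669569   23.80799042] [0.30735354 0.47862954 0.40754535]
```

View pics/g4.png

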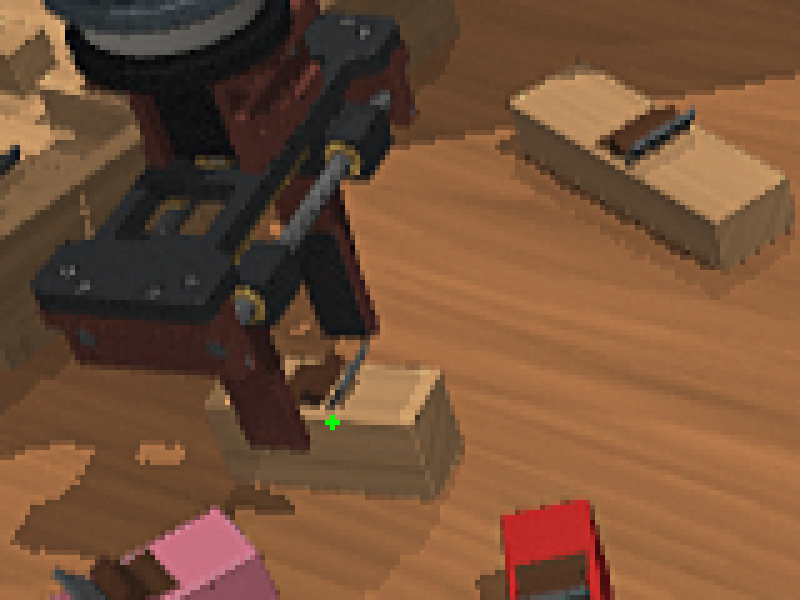

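The near fingertip is at crop (285,445) and the far one at (345,335). Their midpoint is 6.6 px above the projected TCP, so the tips ride about 19 mm higher than reported. I'll feel for the bench gently to pin the offset down.

Call:
move_arm(rows=[[0,0,1,0,68],[0,0,0.6,0,68],[0,0,0.2,0,68],[0,0,0,0,68],[0,0,0,0,68]])

```text
t: 10.42
ee_pos: [648.0, -294.0, 5.8]
orientation: [1.882, 2.515, 0.0]
ft_force: [0.5, 0.5, -0.0]
width: 59.9
grasp_force: 0.0
```

Call:
move_arm(rows=[[0,0,0.2,0,68],[0,0,0.2,0,68],[0,0,0.2,0,68],[0,0,0,0,68]])

```text
t: 10.92
ee_pos: [647.6, -293.8, -0.7]
orientation: [-1.882, -2.515, 0.0]
ft_force: [0.4, -0.9, 0.1]
width: 59.3
grasp_force: 0.0
```

Call:
move_arm(rows=[[0,0,0.4,0,68],[0,0,0.4,0,68],[0,0,0.3,0,68],[0,0,0,0,68]])

```text
t: 11.42
ee_pos: [647.6, -293.8, -11.9]
orientation: [-1.882, -2.515, 0.0]
ft_force: [0.2, 0.5, 0.1]
width: 59.7
grasp_force: 0.0
```

Call:
move_arm(rows=[[0,0,0.2,0,68],[0,0,0.1,0,68],[0,0,0,0,68]])

```text
t: 11.8
ee_pos: [647.8, -293.9, -14.5]
orientation: [-1.882, -2.515, 0.0]
ft_force: [-0.1, -0.3, -0.8]
width: 59.8
grasp_force: 0.0
```

Call:
move_arm(rows=[[0,0,0.1,0,68],[0,0,0.1,0,68],[0,0,0,0,68]])

```text
t: 12.18
ee_pos: [647.7, -293.8, -16.6]
orientation: [-1.882, -2.515, 0.0]
ft_force: [0.1, -1.0, 0.9]
width: 59.7
grasp_force: 0.0
```

Call:
move_arm(rows=[[0,0,0.1,0,68],[0,0,0,0,68]])

```text
t: 12.42
ee_pos: [647.8, -293.9, -17.5]
orientation: [-1.882, -2.515, 0.0]
ft_force: [0.2, 0.3, -0.2]
width: 59.9
grasp_force: 0.0
```

Call:
move_arm(rows=[[0,0,0.1,0,68],[0,0,0,0,68]])

```text
t: 12.68
ee_pos: [647.8, -293.9, -18.5]
orientation: [-1.882, -2.515, 0.0]
ft_force: [-0.6, 0.1, -1.5]
width: 59.9
grasp_force: 0.0
```

Call:
move_arm(rows=[[0,0,0.1,0,68],[0,0,0,0,68]])

```text
t: 12.92
ee_pos: [647.7, -293.9, -19.5]
orientation: [-1.882, -2.515, 0.0]
ft_force: [-1.3, -0.2, -0.2]
width: 59.7
grasp_force: 0.0
```

Call:
move_arm(rows=[[0,0,0.15,0,68],[0,0,0,0,68]])

```text
t: 13.18
ee_pos: [648.0, -293.9, -20.2]
orientation: [1.882, 2.515, 0.0]
ft_force: [-2.3, 0.5, 5.8]
width: 59.4
grasp_force: 2.7
```

Call:
move_arm(rows=[[0,0,0.15,0,68],[0,0,0,0,68]])

```text
t: 13.42
ee_pos: [648.0, -294.0, -20.3]
orientation: [1.882, 2.515, -0.0]
ft_force: [-5.5, 2.0, 14.8]
width: 59.9
grasp_force: 7.8
```

Call:
move_arm(rows=[[0,0,0.15,0,68],[0,0,0,0,68]])

```text
t: 13.68
ee_pos: [648.0, -294.0, -20.3]
orientation: [1.882, 2.515, -0.0]
ft_force: [-9.5, 3.6, 26.6]
width: 59.8
grasp_force: 12.9
```

The bench was felt at a reported z of -20, so the true tip height is reported z + 20. I'm rising to 28 mm true tip height and gripping.

Call:
move_arm(rows=[[0,0,-1.6,0,68],[0,0,-1.6,0,68],[0,0,0,0,68],[0,0,0,0,0],[0,0,0,0,0],[0,0,0,0,0],[0,0,0,0,0],[0,0,0,0,0]])

```text
t: 14.68
ee_pos: [647.6, -293.8, 7.7]
orientation: [-1.882, -2.515, 0.0]
ft_force: [-0.1, 0.0, -1.6]
width: 34.1
grasp_force: 30.0
```

Call:
move_arm(rows=[[0,0,-0.5,0,0],[0,0,-3,0,0],[0,0,-4,0,0],[0,0,-2.5,0,0],[0,0,0,10,0],[0,0,0,10,0],[0,0,0,10.3,0],[0,0,0,0,0]])

```text
t: 15.68
ee_pos: [647.8, -293.9, 108.4]
orientation: [2.473, 1.938, 0.0]
ft_force: [-0.6, 1.0, -2.4]
width: 33.9
grasp_force: 30.0
```

```bash
python3 - <<'E'
from h import *
plan(*cl(-70),100,CY)
o=get_obs();print(o['ee_pos'],o['grasp_force'])
# refine clamp pose: overlay check numerically with top image edges + knob centre
for c in('top','scene'): optics.get_image(c)
e=o['ee_pos'];z=e[2]-7.7
for c in('top','scene'):
    px=proj(c,[e[0],e[1],z+22])
    for d in spotter.regions_of(c,'plane'):
        if np.hypot(*(np.array(d['point'])-px))<25:
            r=fit({c:d['region'].astype(float)},[b+[0,0,z] for b in PL],np.array([e[0],e[1],-.242]));print(c,d['region'].sum(),r.x.round(3),round(r.fun,3));break
E
```

```text
t 15.68 yaw -0.241 turn 0.07 shift cm [ 32.138 -14.42    0.838] tilt [ 2.e-04 -1.e-04 -1.e+00] q [-0.44  0.65  1.48 -0.    1.01 -0.2 ] w 33.9
[ 647.81968266 -293.92506739  108.43053381] 29.997617304325104
top 474 [ 6.59644e+02 -2.45299e+02 -1.94000e-01] 0.611
scene 942 [ 6.41649e+02 -2.89957e+02 -5.08000e-01] 0.234
```

Call:
move_arm(rows=[[4,-1.8,0,0,0],[5.4,-2.42,0,0,0],[5.4,-2.42,0,0,0],[5.4,-2.42,0,0,0],[5.4,-2.42,0,0,0],[4,-1.8,0,0,0],[2.5,-1.14,0,0,0],[0,0,0,0,0],[0,0,0,0,0],[0,0,0,0,0]])

```text
t: 17.12
ee_pos: [585.4, 51.3, 108.1]
orientation: [2.475, 1.935, 0.0]
ft_force: [-0.6, 1.3, -1.5]
width: 34.0
grasp_force: 30.0
```

```bash
python3 - <<'E'
from h import *
plan(*cl(-70),23,CY)
im=optics.get_image('scene')
e=get_obs()['ee_pos'];z=e[2]-7.7
def draw(parts,p,col):
    Rz=R.from_euler('z',p[2]).as_matrix()
    for b in parts:
        q=[tuple(np.round((proj('scene',Rz@v+[p[0],p[1],p[3]])-[240,130])*4).astype(int)) for v in b]
        for i in range(8):
            for j in range(i):
                if (np.abs(b[i]-b[j])>0).sum()==1: cv2.line(a,tuple(map(int,q[i])),tuple(map(int,q[j])),col,1)
a=cv2.resize(im[130:310,240:420],None,fx=4,fy=4,interpolation=cv2.INTER_CUBIC)[:600]
draw(CL,(*CO,CY,0),(0,255,0));draw(PL,(e[0],e[1],CY,z),(255,255,0))
draw([box(-45,-39,-35,35,12,28)],(*CO,CY,0),(0,0,255));draw([box(-109,-95,-40,40,12,28)],(*CO,CY,0),(255,0,0))
draw([box(57,83,-13,13,32,32.1)],(*CO,CY,0),(0,0,255))
cv2.imwrite('pics/p1.png',a)
E
```

```text
t 17.12 yaw -0.244 turn -0.07 shift cm [ 0.125 -0.066  8.509] tilt [ 1.e-04 -1.e-04 -1.e+00] q [ 0.07  0.49  1.78 -0.    0.87  0.31] w 34.0
```

View pics/p1.png

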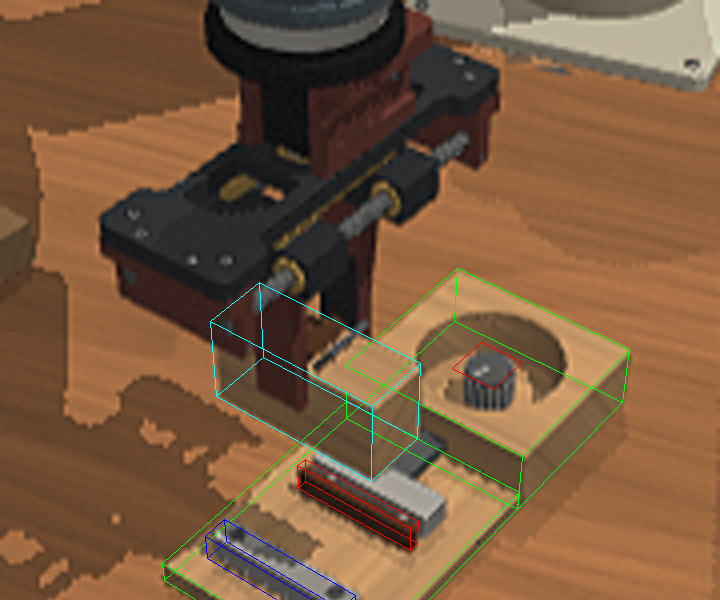

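The overlay fits well: clamp outline, pad (red), stop (blue, crop (290,565)), held plane (cyan) and knob top (487,365). I'm lowering now.

Call:
move_arm(rows=[[0.12,-0.07,2,0,0],[0,0,3,0,0],[0,0,2,0,0],[0,0,1,0,0],[0,0,0.4,0,0],[0,0,0.1,0,0],[0,0,0,0,0],[0,0,0,0,0]])

```text
t: 18.18
ee_pos: [585.1, 53.8, 23.7]
orientation: [2.474, 1.935, 0.001]
ft_force: [0.2, 0.5, -1.5]
width: 33.3
grasp_force: 30.0
```

Call:
move_arm(rows=[[0,0,0.1,0,0],[0,0,0.1,0,0],[0,0,0,0,0]])

```text
t: 18.55
ee_pos: [584.6, 53.7, 21.0]
orientation: [-2.474, -1.936, 0.0]
ft_force: [0.6, 0.1, -1.4]
width: 33.9
grasp_force: 30.0
```

Call:
move_arm(rows=[[0,0,0.1,0,0],[0,0,0,0,0]])

```text
t: 18.8
ee_pos: [584.6, 53.7, 20.0]
orientation: [-2.474, -1.936, 0.0]
ft_force: [0.3, -0.0, -1.5]
width: 33.7
grasp_force: 30.0
```

Call:
move_arm(rows=[[0,0,0.1,0,0],[0,0,0,0,0]])

```text
t: 19.05
ee_pos: [584.8, 53.7, 19.3]
orientation: [2.474, 1.936, 0.0]
ft_force: [-1.2, -0.2, 1.9]
width: 33.9
grasp_force: 30.0
```

Contact is gentle. I'm letting go and rising.

Call:
move_arm(rows=[[0,0,-0.05,0,55],[0,0,0,0,60],[0,0,0,0,60],[0,0,0,0,60],[0,0,-1,0,60],[0,0,-3,0,60],[0,0,-4,0,50],[0,0,-3,0,45],[0,0,0,-10,45],[0,0,0,-10,45]])

```text
t: 20.3
ee_pos: [585.2, 53.8, 131.1]
orientation: [2.093, 2.341, 0.002]
ft_force: [0.7, -0.4, -0.4]
width: 39.3
grasp_force: 0.0
```

Call:
move_arm(rows=[[0,0,0,-10,45],[0,0,0,-10,45],[0,0,0,-10,45],[0,0,0,-10,45],[0,0,0,-10,45],[0,0,0,-10,45],[0,0,0,-10,45],[0,0,0,-10,45],[0,0,0,-10,45],[0,0,0,0,45]])

```text
t: 21.55
ee_pos: [584.8, 53.7, 130.2]
orientation: [-0.164, 3.137, 0.0]
ft_force: [-0.5, -0.7, 0.1]
width: 39.5
grasp_force: 0.0
```

```bash
python3 - <<'E'
from h import *
o=get_obs();M=R.from_rotvec(o['orientation']).as_matrix()
for c in('top','scene'): optics.get_image(c)
c0=np.array([446.3,85.5])
# knob: cylinder fit on region(s)
th=np.linspace(0,6.28,24)
cyl=[np.array([[13*np.cos(t),13*np.sin(t),z] for t in th for z in(10,32)])]
for c,px in(('top',(309,296)),('scene',(362,225))):
    m=region(c,'knob_top',px,14)
    if m is not None:
        r=fit({c:m},cyl,np.array([447.,85.5,0.]));print(c,m.sum(),r.x[:2].round(1),round(r.fun,3))
m=region('scene','plane',proj('scene',[*cl(-70),35]),25)
if m is not None: r=fit({'scene':m},[b+[0,0,12] for b in PL],np.array([*cl(-70),CY]));print('plane',m.sum(),r.x.round(2),r.fun,cl(-70))
plan(*cl(70),60,np.arctan2(M[1,1],M[0,1]))
E
```

```text
scene 145.0 [449.1  85.8] 0.193
plane 1189.0 [584.02  54.83   2.85] 0.1344136212197774 [585.05029013  52.68458827]
t 21.8 yaw 1.675 turn -0.01 shift cm [13.143  4.655  6.972] tilt [ 1.e-04 -0.e+00 -1.e+00] q [ 0.07  0.46  1.77 -0.    0.92 -1.6 ] w 39.2
```

Call:
move_arm(rows=[[3.3,1.17,0,0,45],[5,1.75,1,0,45],[3.8,1.35,3,0,45],[1,0.36,3,0,45],[0,0,0,0,45],[0,0,0,0,45],[0,0,0,0,45]])

```text
t: 22.68
ee_pos: [451.3, 85.9, 60.6]
orientation: [-0.165, 3.135, 0.0]
ft_force: [0.1, 1.0, -0.8]
width: 39.5
grasp_force: 0.0
```

```bash
python3 - <<'E'
from h import *
plan(448.8,86,-7,1.675);print(get_obs()['ft_force'])
E
```

```text
t 22.68 yaw 1.676 turn 0.07 shift cm [0.271 0.032 6.764] tilt [ 2.6e-03  4.0e-04 -1.0e+00] q [ 0.16  0.42  2.08 -0.    0.64 -1.51] w 39.5
[ 0.14770022  0.99843666 -0.83627962]
```

Call:
move_arm(rows=[[0.1,0.03,2,0,45],[0,0,1.5,0,45],[0,0,0.3,0,45],[0,0,0,0,45],[0,0,0,0,45]])

```text
t: 23.3
ee_pos: [448.9, 86.1, 22.0]
orientation: [-0.166, 3.136, 0.0]
ft_force: [0.4, 0.6, 0.2]
width: 39.4
grasp_force: 0.0
```

```bash
python3 - <<'E'
from h import *
plan(448.8,86,-7,1.675)
im=optics.get_image('scene')
cv2.imwrite('pics/k1.png',cv2.resize(im[120:260,270:430],None,fx=4,fy=4,interpolation=cv2.INTER_CUBIC))
E
```

```text
t 23.3 yaw 1.677 turn 0.1 shift cm [ 0.018 -0.009  2.897] tilt [ 7.e-04  1.e-04 -1.e+00] q [ 0.16  0.5   2.09 -0.    0.55 -1.51] w 39.4
```

View pics/k1.png

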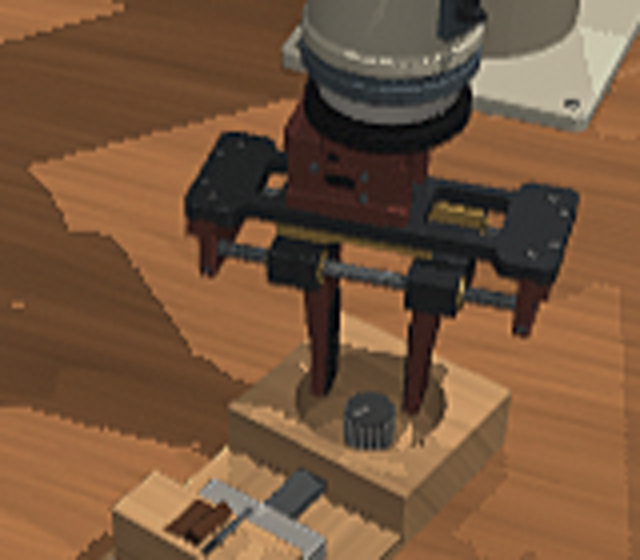

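The fingers at crop (323,390) and (413,408) straddle the knob (370,415), clear of the rim, and the plane sits on the bed. Going down and gripping.

Call:
move_arm(rows=[[0,0,1,0,45],[0,0,1,0,45],[0,0,0.5,0,45],[0,0,0.2,0,45],[0,0,0,0,45],[0,0,0,0,45]])

```text
t: 24.1
ee_pos: [448.7, 86.1, -5.3]
orientation: [-0.166, 3.137, 0.0]
ft_force: [-0.2, -0.2, -1.0]
width: 39.7
grasp_force: 0.0
```

Call:
move_arm(rows=[[0,0,0,0,0],[0,0,0,0,0],[0,0,0,0,0],[0,0,0,0,0]])

```text
t: 24.6
ee_pos: [448.6, 86.9, -5.2]
orientation: [-0.166, 3.137, 0.001]
ft_force: [-0.5, 7.2, 2.3]
width: 25.0
grasp_force: 30.0
```

```bash
cat > s.py <<'E'
from h import *
o=get_obs();M=R.from_rotvec(o['orientation']).as_matrix();a=np.arctan2(M[1,1],M[0,1])
print('t',round(o['t'],2),'yaw deg',np.degrees(a).round(2),'Mz',o['moment'].round(3),'F',np.round(o['ft_force'],1),'w',round(o['width'],1),round(o['grasp_force'],1),o['ee_pos'].round(1),'q6',round(o['qpos'][5],2))
E
python3 s.py
```

```text
t 24.6 yaw deg 96.05 Mz [ 1.254  0.218 -0.023] F [-0.5  7.2  2.3] w 25.0 30.0 [448.6  86.9  -5.2] q6 -1.51
```

Call:
move_arm(rows=[[0,0.13,0,0,0],[0,0,0,5,0],[0,0,0,8,0],[0,0,0,8,0],[0,0,0,8,0]])

```text
t: 25.22
ee_pos: [448.6, 87.1, -5.2]
orientation: [0.63, 3.077, -0.001]
ft_force: [-0.3, -2.7, 3.8]
width: 25.6
grasp_force: 30.0
```

```bash
python3 s.py
```

```text
t 25.23 yaw deg 66.86 Mz [-0.504 -0.004  0.244] F [-0.3 -2.7  3.8] w 25.6 30.0 [448.6  87.1  -5.2] q6 -1.0
```

Call:
move_arm(rows=[[0,0,0,8,0],[0,0,0,8,0],[0,0,0,5,0],[0,0,0,3,0],[0,0,0,3,0]])

```text
t: 25.85
ee_pos: [448.6, 87.1, -5.2]
orientation: [1.327, 2.847, -0.0]
ft_force: [0.3, -2.4, 2.4]
width: 25.3
grasp_force: 30.0
```

```bash
python3 s.py
```

```text
t 25.85 yaw deg 40.02 Mz [-0.476  0.078  0.257] F [ 0.3 -2.4  2.4] w 25.3 30.0 [448.6  87.1  -5.2] q6 -0.53
```

Call:
move_arm(rows=[[0,0,0,3,0],[0,0,0,3,0],[0,0,0,3,0]])

```text
t: 26.22
ee_pos: [448.6, 87.1, -5.2]
orientation: [1.546, 2.734, -0.0]
ft_force: [0.6, -2.5, 2.3]
width: 25.2
grasp_force: 30.0
```

```bash
python3 s.py
```

```text
t 26.23 yaw deg 31.02 Mz [-0.464  0.145  0.224] F [ 0.6 -2.5  2.3] w 25.2 30.0 [448.6  87.1  -5.2] q6 -0.37
```

Call:
move_arm(rows=[[0,0,0,3,0],[0,0,0,3,0],[0,0,0,3,0]])

```text
t: 26.6
ee_pos: [448.6, 87.1, -5.2]
orientation: [1.756, 2.604, -0.0]
ft_force: [0.7, -2.9, 1.8]
width: 25.3
grasp_force: 30.0
```

```bash
python3 s.py
```

```text
t 26.6 yaw deg 22.02 Mz [-0.462  0.052  0.26 ] F [ 0.7 -2.9  1.8] w 25.3 30.0 [448.6  87.1  -5.2] q6 -0.22
```

```bash
cat > s.py <<'E'
from h import *
v=[]
for i in range(6):
    o=get_obs();v.append(o['moment'][2]);
    if i<5: optics.get_image('top')
M=R.from_rotvec(o['orientation']).as_matrix()
print('t',round(o['t'],2),'yaw',np.degrees(np.arctan2(M[1,1],M[0,1])).round(1),'Mz mean',np.mean(v).round(3),np.round(v,3),'F',np.round(o['ft_force'],1),'q6',round(o['qpos'][5],2))
E
python3 s.py
```

```text
t 26.85 yaw 22.1 Mz mean 0.127 [0.26  0.131 0.097 0.107 0.056 0.112] F [ 0.4 -4.1  4.6] q6 -0.22
```

Call:
move_arm(rows=[[0,0,0,3,0],[0,0,0,3,0],[0,0,0,3,0]])

```text
t: 27.22
ee_pos: [448.6, 87.1, -5.2]
orientation: [1.954, 2.459, 0.0]
ft_force: [0.1, -4.1, 4.4]
width: 25.4
grasp_force: 30.0
```

```bash
python3 s.py
```

```text
t 27.48 yaw 13.1 Mz mean 0.17 [0.275 0.22  0.155 0.134 0.112 0.127] F [ 1.2 -4.1  4.1] q6 -0.06
```

Call:
move_arm(rows=[[0,0,0,3,0],[0,0,0,3,0],[0,0,0,3,0]])

```text
t: 27.85
ee_pos: [448.7, 87.2, -5.2]
orientation: [2.141, 2.299, 0.0]
ft_force: [-0.0, -3.2, 5.3]
width: 25.6
grasp_force: 30.0
```

```bash
python3 s.py
```

```text
t 28.1 yaw 4.2 Mz mean 0.239 [0.319 0.25  0.26  0.234 0.146 0.224] F [ 0.8 -4.4  5.5] q6 0.09
```

```bash
cat > s1.py <<'E'
from h import *
o=get_obs();print(o['t'],'Mz',o['moment'][2].round(3))
E
echo
```

Call:
move_arm(rows=[[0,0,0,1.5,0],[0,0,0,1.5,0]])

```text
t: 28.35
ee_pos: [448.7, 87.2, -5.2]
orientation: [2.199, 2.243, 0.0]
ft_force: [-0.1, -4.1, 5.5]
width: 25.2
grasp_force: 30.0
```

```bash
python3 s1.py
```

```text
28.35 Mz 0.371
```

Call:
move_arm(rows=[[0,0,0,1,0]])

```text
t: 28.48
ee_pos: [448.7, 87.2, -5.2]
orientation: [2.218, 2.224, 0.0]
ft_force: [0.7, -4.0, 5.2]
width: 25.4
grasp_force: 30.0
```

```bash
python3 s1.py
```

```text
28.475 Mz 0.355
```

The moment rise is about 0.115 N m over free turning, roughly 14 N. I'm letting go and withdrawing.

Call:
move_arm(rows=[[0,0,0,0,43],[0,0,0,0,43],[0,0,0,0,43],[0,0,-0.5,0,43],[0,0,-2,0,43],[0,0,-4,0,43],[0,0,-5,0,43],[0,0,-5,0,43],[0,0,0,0,43],[0,0,0,0,43]])

```text
t: 29.72
ee_pos: [447.9, 87.3, 159.3]
orientation: [-2.22, -2.223, 0.0]
ft_force: [0.6, -0.1, -0.3]
width: 37.8
grasp_force: 0.0
```

```bash
python3 - <<'E'
from h import *
o=get_obs();print(o['t'],o['ee_pos'].round(1),o['ft_force'].round(1),o['width'])
cv2.imwrite('pics/end.png',cv2.resize(optics.get_image('scene')[190:310,260:420],None,fx=5,fy=5,interpolation=cv2.INTER_CUBIC))
E
```

```text
29.725 [447.9  87.3 159.3] [ 0.6 -0.1 -0.3] 37.767484780466056
```

View pics/end.png

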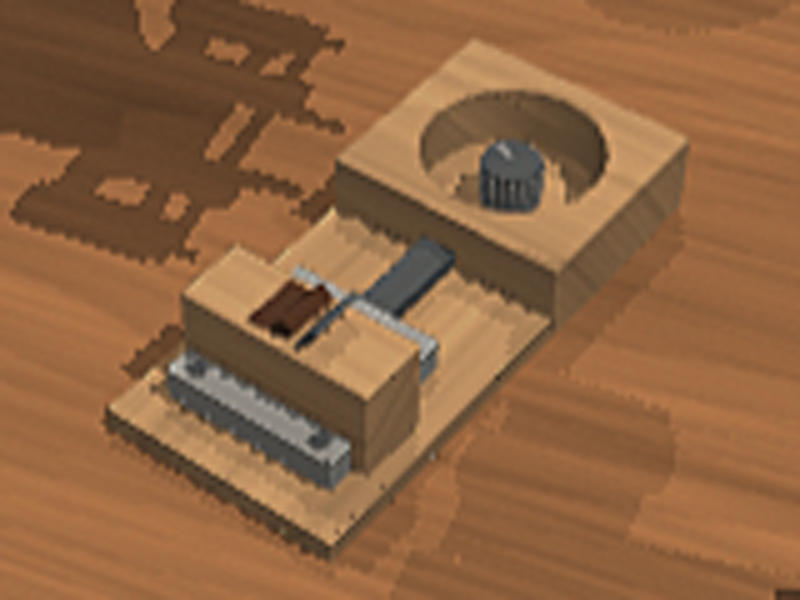

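The plane (crop (300,350)) sits sole down, pressed flat against the stop (260,420), with the jaw (430,350) up against it. The gripper is clear.

```bash
python3 -c "
from workcell import close_job
print(close_job())"
```

```text
the job is handed in; nothing more can be done
None
```

The plane is clamped sole down against the stop at about 14 N (judged by the rise in turning moment), the gripper is clear of everything, and the job was handed in at about 30 s.

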